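Find the loose access cover on the kitchen pipe ledge and push it open

ROBOT

A 7-joint arm with a two-finger parallel gripper is mounted at the origin on the work surface. World frame = base frame: x ahead of the robot, y to its left, z up, the work surface at z = 0. Lengths are in m, angles in rad, forces in N, time in s.
With the tool pointing down it reaches from about 0.35 to 0.9 m from the base axis. Payload 8.1 kg.
Tool frame: the origin (TCP) lies midway between the tips of the shut fingers; the grasp point (between the pads) lies 19 mm behind it; z points along the fingers, y is the line along which they close (so a half turn about z gives the same grasp; the last joint's range is limited). The gripper opens to 92 mm and grips with 3 to 60 N. Pads are 19 mm wide; open, the fingers measure 130 mm over their backs; the gripper's body (75 mm by 190 mm) begins 47 mm behind the grasp point.
Start: joints at [-1.26, 0.434, 0.025, 1.573, -0.012, 1.134, -0.075], TCP at [0.251, 0.572, 0.196] pointing down, gripper open.
Joint ranges: [-2.62, 2.62], [-0.44, 2.09], [-1.27, 1.32], [0.08, 2.57], [-1.32, 4.46], [0.12, 2], [-2.74, 2.74]. Speed limits (rad/s): [2.22, 2.22, 3.01, 3.01, 3.14, 3.14, 3.14].

INTERFACE

Orientations are given as a rotation vector (axis times angle).
In Python, from cell import arm gives the robot as it stands.
- The arm moves only by the tool arm_command, never from a script. Its arguments are lists of equal length, an entry for each row: "dp": the shift along the tool's x, y, z in units of 25 mm (1.0 is 25 mm), a list of three; "angular": the turn, a rotation vector about the tool's x, y, z in units of 0.15 rad (1.0 is 0.15 rad), a list of three; "claw": the opening, from 0 (shut) to 1 (fully open). In form: {"dp": [[x, y, z], ...], "angular": [[rx, ry, rz], ...], "claw": [claw, ...]}. A call has 1 to 10 rows; each row shifts and turns the commanded pose from where the row before left it, along the tool's axes as they then stand; what a row does not reach is not made up. A row lasts 1/10 s, in which the tool goes at most 50 mm and 8.59 degrees, less where a joint would pass 70% of its speed; a pose out of reach is approached as far as the arm can. A call with a number of a shift or a turn outside -1 to 1 is refused whole. A call with a gripper value outside its range is refused whole. The fingers move at their own pace and stop on an object; "force" is the grip in N (left out, the last holds). Time passes only in rows, so rows that do not move let the fingers close. It gives the time, the measured TCP pose, the force, the opening and the grip force at its end, in the units of the state.
- arm.observe(): the state, without advancing time (a new reading comes with each control period).
- arm.get_image(name): name is "scene" or "side" or "wrist"; returns a dict with "frame" (420x560x3 uint8, red, green, blue), "z_map" (420x560 float32, m along the optical axis (not along the pixel's ray), 0 where there is no reading), "K" (3x3 intrinsics, pixels), "R" (3x3) and "t" (3): a world point X has camera coordinates R X + t. Camera axes: x right, y down, z forward; pixel columns grow to the right and rows downward; lengths in m; the calibration is good to about 2 mm. A picture is of the moment at which its call begins.
- arm.sign_off(): hands the job in; it is judged then, once.
The state is a dict: "clock": time; "joints": joint angles; "dq": joint speeds; "joint_efforts": joint torques, N m; "position": TCP position; "ee_rot": TCP orientation; "force": force on the tool from outside, world axes, zero at the start; "ft_torque": the same for the moment, N m; "width": opening from 0.0 (shut) to 1.0 (fully open); "gripper_force": force on a finger pad.
Only numpy, scipy, OpenCV 4.12 (cv2) and the standard library are available. Lean on these libraries where they do the work, as an engineer would, in place of code of your own. Each camera call takes 0.05 s, during which the arm holds its last target. There are 200 camera calls.

TASK

One of the four identical metal covers on top of the wooden pipe ledge is the access hatch to the shut-off valve; the other three are screwed down. With your fingertips, press the grooved strip by the far edge of one cover after another until you find the one that rocks, then push that cover open until it stands wide open against its stop. Only press and push: never pinch the cover or lift anything, and leave the crockery, jar, canister and bottle standing where they are.

Things in the scene. Friction and masses are not known exactly. Their poses are not given: they have to be found in the camera images.
- ledge: Pipe ledge: dark wooden boxing fixed on the worktop, 660 long (own y) x 194 deep (own x) x 105 high. Origin: centre of its underside. x points away from the robot, y to its left. Place and yaw (to 0.2 rad) vary. Top: rims 20 wide along both long sides, bare wooden shoulders 90 long at the ends, between them a row of four identical metal covers, flush at 105, 120 apart, wooden ribs 5 wide between.
- cover1 (a point): Centre of the top of the first cover (lowest ledge y, robot's right); axes as the ledge's. Every cover is 150 (ledge x) x 112 (ledge y) x 10 thick, with three dark grooves along y, the press strip, 51 to 63 beyond its centre; its far edge is 75 beyond the centre. One cover, a different one each time, is the hatch and looks just like the others.
- cover2 (a point): Centre of the top of the second cover. The hatch's pivot runs along ledge y, 20 beyond the cover's centre and 5 below its top: pressed on the strip, the 55 long far part sinks into the hollow (free for 80 below) and the 95 long near part rises. It starts to give at about 3 to 4 N on the strip; pressed in front of the pivot it does not move.
- cover3 (a point): Centre of the top of the third cover. The hatch's pivot is stiff: it stays at any angle it is left at. Pressed down 25 at the strip it turns about 0.8 rad; the near edge that has risen can then be pushed on from the robot's side, upwards and away from the robot, until the cover leans a little away against its stop.
- cover4 (a point): Centre of the top of the fourth cover (highest ledge y, robot's left). The three covers that are not the hatch do not give at all.
- hatch (a joint): angle of the hatch cover, wherever it is, in rad: 0 shut and flush, grows as its near edge rises, 1.57 upright, stop at 1.75 (wide open, leaning away from the robot)
- mug: black mug, 80 across, 95 high, handle 35 out to its own +y; stands on the worktop beyond the left end of the ledge; origin at the centre of its underside. Leave alone.
- dip_bowl: small black bowl, 72 across, 36 high, on the ledge's left shoulder; origin at the centre of its underside. Leave alone.
- spice_jar: small white jar with a wooden lid, 42 across, 62 high, on the ledge's right shoulder; origin at the centre of its underside. Leave alone.
- wash_up: yellow washing-up bottle, 62 across, 175 high, beyond the ledge; origin at the centre of its underside. Leave alone.
- canister: white ceramic canister with a wooden lid, 90 across, 129 high, beyond the ledge; origin at the centre of its underside. Leave alone.
- bowl: black bowl, 130 across, 55 high, on the worktop beyond the right end of the ledge; origin at the centre of its underside. Leave alone.

How it is judged:
On the way, in this order (a step that is already met when the one before it is completed fails the run):
1. the loose cover rocks under a press (value of joint hatch above 0.1 rad), for 0.1 s.
2. the loose cover stands open (value of joint hatch above 1.5 rad), for 0.2 s.
At the end, for the whole second after the job is handed in: The hatch cover stands open at 1.5 rad (86 degrees) or more (its stop is at 1.75) and is at rest (below 0.05 rad/s); mug, bowls, jar, bottle and canister stand upright (within 0.2 rad) within 20 mm of where they stood at the start (value of joint hatch above 1.5 rad and velocity of joint hatch between -0.05 and 0.05 rad/s and distance of each of mug, dip_bowl, spice_jar, wash_up, canister, bowl from where it was at the start of the episode below 0.02 m and angle between each of mug, dip_bowl, spice_jar, wash_up, canister, bowl's own z axis and vertical below 0.2 rad); the robot touches nothing.
It fails at once if crockery, the jar, the canister or the bottle is shifted more than 20 mm, lifted or tipped (distance of any of mug, dip_bowl, spice_jar, wash_up, canister, bowl from where it was at the start of the episode above 0.02 m or angle between any of mug, dip_bowl, spice_jar, wash_up, canister, bowl's own z axis and vertical above 0.3 rad).
It fails at once if the hatch cover is pinched between the fingers, which press on its upper and its lower half at once with over 12 N each (contact force between the fingers and hatch_c0 above 12 N and contact force between the fingers and hatch_c1 above 12 N).
It also fails if it takes over 51 s, if anything falls off the work surface, if the arm or the gripper's body presses on something with over 40 N, if the wrist force passes 120 N, or if a joint passes its speed limit or range.

## Working session

There is one attempt and no reset: what is moved stays moved. The work goes in short steps, Python scripts to look and compute and a tool call to move; the robot and the scene stay as the last step left them, time stands still between calls to the robot, and variables do not carry over. Pictures are saved under pics/ and viewed, at most 10 in all, crops included, and the job is handed in when it is done.

Besides the shell and the picture viewer there is one more tool, called after "Request:" as name(argument=value, ...) on one line, values as JSON. arm_command: Moves the arm, as the interface text tells. Its arguments: {"type":"object","properties":{"dp":{"type":"array","items":{"type":"array","items":{"type":"number"}}},"angular":{"type":"array","items":{"type":"array","items":{"type":"number"}}},"claw":{"type":"array","items":{"type":"number"}},"force":{"type":"number"}},"required":["dp","angular","claw"]}

```bash
mkdir -p pics
python3 - <<'E'
from cell import arm
import cv2,numpy as np,pickle
s=arm.observe();print({k:np.round(v,3) for k,v in s.items()})
ims=[]
d={}
for n in("scene","side"):
    i=arm.get_image(n);d[n]=i;ims.append(i["frame"][:,:,::-1]);print(n,np.round(i["K"],1).tolist(),np.round(i["R"],3).tolist(),np.round(i["t"],3))
    cv2.imwrite(f"pics/{n}0.png",i["frame"][:,:,::-1])
pickle.dump(d,open("d0.pkl","wb"))
E
```

```text
{'clock': np.float64(0.0), 'joints': array([-1.26 ,  0.435,  0.025,  1.574, -0.012,  1.134, -0.075]), 'dq': array([ 0.   , -0.   ,  0.001, -0.001,  0.   ,  0.001,  0.001]), 'joint_efforts': array([ 1.0000e-03, -6.6786e+01,  9.8600e-01, -3.1445e+01, -6.0000e-02,
        4.3000e-02,  0.0000e+00]), 'position': array([0.251, 0.572, 0.195]), 'ee_rot': array([-6.450e-01, -3.074e+00,  2.000e-03]), 'force': array([0.015, 0.257, 0.042]), 'ft_torque': array([ 0.009, -0.015,  0.032]), 'gripper_force': np.float64(0.0), 'width': np.float64(1.002)}
scene [[483.3, 0.0, 282.2], [0.0, 483.3, 215.3], [0.0, 0.0, 1.0]] [[-0.854, 0.52, 0.013], [0.34, 0.578, -0.742], [-0.393, -0.629, -0.67]] [ 0.564 -0.15   1.636]
side [[478.8, 0.0, 274.0], [0.0, 478.8, 211.2], [0.0, 0.0, 1.0]] [[0.778, -0.629, -0.002], [-0.453, -0.558, -0.695], [0.436, 0.541, -0.719]] [-0.499  0.35   1.35 ]
```

View pics/scene0.png

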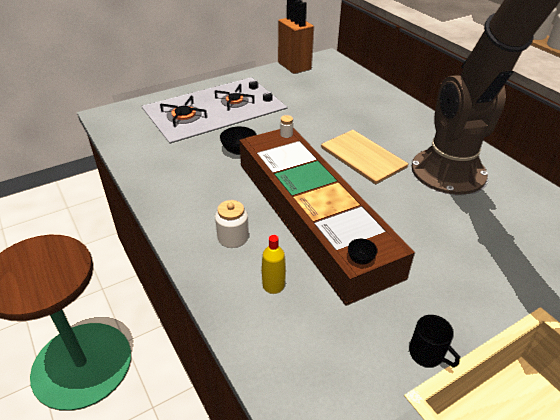

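View pics/side0.png

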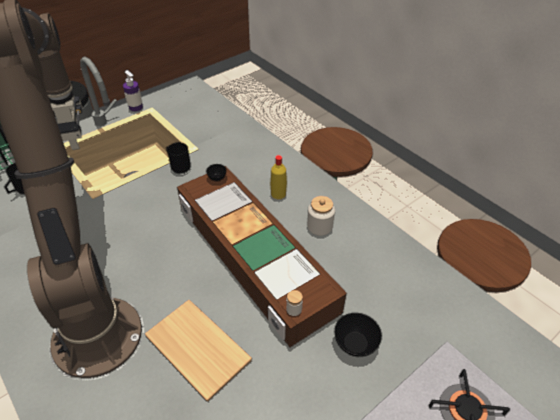

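The scene view shows the ledge from its far side, running from the jar (287,125) to the dip bowl (361,250), with covers 1–4 centred near (287,156), (305,178), (328,200) and (350,227). The bottle (273,268) and canister (232,224) stand beyond it, and the side view agrees. Next I measure the ledge top from depth.

```bash
cat > h.py <<'E'
import numpy as np,cv2
def cloud(i):
    z=i["z_map"];v,u=np.indices(z.shape);K=i["K"]
    c=np.stack([(u-K[0,2])/K[0,0]*z,(v-K[1,2])/K[1,1]*z,z],-1)
    P=(c-i["t"])@i["R"]; P[z==0]=np.nan
    return P
E
python3 - <<'E'
import pickle,numpy as np,cv2
from h import *
d=pickle.load(open("d0.pkl","rb"))
for n,(u,v) in (("scene",(305,178)),("side",(265,246))):
    P=cloud(d[n]);f=d[n]["frame"]
    m=((P[...,2]>.097)&(P[...,2]<.113)).astype(np.uint8)
    m=cv2.morphologyEx(m,cv2.MORPH_CLOSE,np.ones((3,3)))
    k,l=cv2.connectedComponents(m);m=l==l[v,u]
    Q=P[m];Q=Q[np.isfinite(Q[:,2])]
    print(n,len(Q),np.median(Q[:,2]))
    # upper-surface rectangle
    r=cv2.minAreaRect((Q[:,:2]*1000).astype(np.float32));print(r)
    e=Q[:,:2].mean(0);print(e)
    hsv=cv2.cvtColor(f,cv2.COLOR_RGB2HSV)
    for name,mm in (("green",m&(hsv[...,0]>60)&(hsv[...,0]<95)&(hsv[...,1]>100)),("white",m&(hsv[...,1]<30)&(hsv[...,2]>150)),("yellow",m&(hsv[...,0]>10)&(hsv[...,0]<30)&(hsv[...,2]>180)&(hsv[...,1]>60))):
        k,l,st,c=cv2.connectedComponentsWithStats(mm.astype(np.uint8))
        for j in range(1,k):
            if st[j,4]>300:
                r=cv2.minAreaRect((P[l==j][:,:2]*1000).astype(np.float32));print(name,st[j,4],np.round(r[0]),np.round(r[1]),round(r[2],1))
for n,uvs in (("scene",{"can":(232,228),"bottle":(273,268),"jar":(287,130),"dip":(361,250),"mug":(430,340)}),("side",{"can":(320,218),"bottle":(278,182),"jar":(293,305),"dip":(217,173),"mug":(178,160)})):
    P=cloud(d[n])
    print({k:np.round(P[v,u],3) for k,(u,v) in uvs.items()})
E
```

```text
scene 9845 0.10519162397847504
((520.9574584960938, -46.9794921875), (666.98779296875, 199.22703552246094), 85.69034576416016)
[ 0.52874926 -0.0019937 ]
green 1092 [ 518. -109.] [120. 149.] 86.1
white 992 [ 509. -229.] [110. 155.] 81.8
white 1583 [535. 133.] [103. 158.] 80.9
yellow 1372 [526.  12.] [117. 146.] 84.4
side 10124 0.10231974765090215
((517.0628662109375, -47.37188720703125), (665.1410522460938, 197.48562622070312), 85.7905502319336)
[ 0.51115226 -0.08745516]
white 1091 [533. 132.] [118. 153.] 85.1
white 1665 [ 503. -219.] [117. 153.] 81.1
yellow 1174 [525.  11.] [115. 154.] 84.9
{'can': array([ 0.793, -0.043,  0.082]), 'bottle': array([0.778, 0.149, 0.099]), 'jar': array([ 0.451, -0.316,  0.132]), 'dip': array([0.567, 0.22 , 0.113]), 'mug': array([0.533, 0.459, 0.006])}
{'can': array([ 0.738, -0.118,  0.085]), 'bottle': array([0.743, 0.102, 0.083]), 'jar': array([ 0.427, -0.345,  0.152]), 'dip': array([0.59 , 0.251, 0.108]), 'mug': array([0.54 , 0.438, 0.072])}
```

Ledge centre is about (0.519, -0.047), yaw about -0.075. The cover spacing and height match the given sizes. The tool's y goes along ledge y, and I start with cover 4, pressing on the side away from the dip bowl.

Request:
arm_command(dp=[[0,0,-0.5],[0,0,-0.5],[0,0,-0.5],[-0.7,-0.9,0],[-0.7,-0.9,0],[-0.7,-0.9,0],[-0.7,-0.9,0],[-0.7,-0.9,0],[-0.7,-0.9,0],[-0.7,-0.9,0]], angular=[[0,0,-0.75],[0,0,-0.75],[0,0,-0.75],[0,0,0],[0,0,0],[0,0,0],[0,0,0],[0,0,0],[0,0,0],[0,0,0]], claw=[0,0,0,0,0,0,0,0,0,0])

```text
clock: 1.1
position: [0.3618, 0.4046, 0.233]
ee_rot: [-0.12, -3.139, 0.001]
force: [0.4, 0.1, 1.0]
width: 0.18
gripper_force: 0.0
```

```bash
cat >> h.py <<'E'
from scipy.spatial.transform import Rotation as Ro
C=np.array([.519,-.047]);yaw=-.075
LX=np.array([np.cos(yaw),np.sin(yaw)]);LY=np.array([-np.sin(yaw),np.cos(yaw)])
def st(arm):
    s=arm.observe();p=s["position"];R=Ro.from_rotvec(s["ee_rot"]).as_matrix()
    q=p[:2]-C
    print("t",round(float(s["clock"]),2),"pos",np.round(p,4),"ledge mm",np.round([q@LX*1e3,q@LY*1e3],1),"z",np.round(p[2]*1e3,1),"F",np.round(s["force"],1),"w",round(float(s["width"]),2))
    print("toolY in ledge",np.round([R[:2,1]@LX,R[:2,1]@LY],3),"toolZ",np.round(R[:,2],3),"j",np.round(s["joints"],2))
    return p,R,q
def to(arm,lx,ly,z):
    p,R,q=st(arm);w=np.r_[C+lx/1e3*LX+ly/1e3*LY,z/1e3]
    print("units to go",np.round(R.T@(w-p)/.025,2))
E
python3 -c "
from cell import arm;from h import *
to(arm,57,155,130)"
```

```text
t 1.1 pos [0.3618 0.4046 0.233 ] ledge mm [-190.6  438.5] z 233.0 F [0.4 0.1 1. ] w 0.18
toolY in ledge [0.001 1.   ] toolZ [-0.    -0.001 -1.   ] j [-0.95  0.27  0.01  1.72 -0.    1.15  0.56]
units to go [ -9.92 -11.32   4.12]
```

Request:
arm_command(dp=[[-0.8,-0.9,0],[-0.8,-0.9,0],[-0.8,-0.9,0],[-0.8,-0.9,0],[-0.8,-0.9,0],[-0.8,-0.9,0],[-0.8,-0.9,0],[-0.8,-0.9,0],[-0.8,-0.9,0],[0,0,0]], angular=[[0,0,0],[0,0,0],[0,0,0],[0,0,0],[0,0,0],[0,0,0],[0,0,0],[0,0,0],[0,0,0],[0,0,0]], claw=[0,0,0,0,0,0,0,0,0,0])

```text
clock: 2.1
position: [0.5277, 0.1854, 0.233]
ee_rot: [0.13, 3.138, -0.004]
force: [0.1, 0.3, 0.5]
width: 0.005
gripper_force: 0.0
```

```bash
python3 -c "
from cell import arm;from h import *
to(arm,57,155,125)
i=arm.get_image('wrist');cv2.imwrite('pics/w1.png',i['frame'][:,:,::-1])
P=cloud(i);print(np.nanmedian(P[...,2]))
L=np.stack([(P[...,:2]-C)@LX,(P[...,:2]-C)@LY],-1)
np.savez('w1.npz',P=P,f=i['frame'],L=L)
"
```

```text
t 2.1 pos [0.5277 0.1854 0.233 ] ledge mm [ -8.7 232.4] z 233.0 F [0.1 0.3 0.5] w 0.01
toolY in ledge [0.008 1.   ] toolZ [ 0.001 -0.002 -1.   ] j [-0.55  0.3   0.15  1.69 -0.05  1.16  1.1 ]
units to go [-2.65 -3.06  4.33]
0.10554172414935309
```

View pics/w1.png

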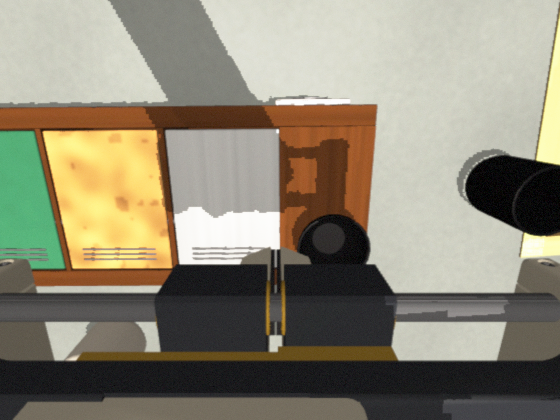

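The wrist view shows covers 2 to 4 with their grooves at about (30,253), (120,254) and (230,252). The dip bowl is at (333,247) and the fingers are at the bottom centre. I check my ledge frame against these.

```bash
python3 -c "
from cell import arm;from h import *
d=np.load('w1.npz');L=d['L'];P=d['P']
for n,(u,v) in dict(gr4=(225,253),gr3=(120,254),gr2=(30,254),c4nearL=(168,131),c4nearR=(277,131),c3nearL=(47,132),c3nearR=(162,132),c3farL=(68,268),c3farR=(170,267),nearrim=(200,107),farrim=(100,284),bowlL=(300,245),bowlR=(368,245)).items(): print(n,np.round(L[v,u]*1e3),round(P[v,u,2]*1e3))
to(arm,57,155,125)
"
```

```text
gr4 [ 57. 177.] 107
gr3 [58. 60.] 105
gr2 [ 57. -38.] 106
c4nearL [-73. 128.] 106
c4nearR [-72. 234.] 105
c3nearL [-73.   9.] 106
c3nearR [-72. 121.] 105
c3farL [75. -0.] 106
c3farR [ 75. 114.] 106
nearrim [-95. 160.] 105
farrim [96. 31.] 105
bowlL [ 33. 256.] 141
bowlR [ 34. 322.] 140
t 2.15 pos [0.5263 0.1879 0.2329] ledge mm [-10.3 234.8] z 232.9 F [-0.   0.1  0.4] w 0.01
toolY in ledge [0.005 1.   ] toolZ [-0.    -0.001 -1.   ] j [-0.55  0.3   0.15  1.69 -0.05  1.16  1.1 ]
units to go [-2.71 -3.17  4.32]
```

Request:
arm_command(dp=[[-0.55,-0.65,0],[-0.55,-0.65,0],[-0.55,-0.65,0],[-0.55,-0.65,0],[-0.5,-0.6,0.8],[0,0,0.9],[0,0,0.9],[0,0,0.9],[0,0,0.8],[0,0,0]], angular=[[0,0,0],[0,0,0],[0,0,0],[0,0,0],[0,0,0],[0,0,0],[0,0,0],[0,0,0],[0,0,0],[0,0,0]], claw=[0,0,0,0,0,0,0,0,0,0])

```text
clock: 3.15
position: [0.584, 0.1064, 0.123]
ee_rot: [-0.117, -3.134, 0.001]
force: [-0.8, 0.6, -0.3]
width: 0.006
gripper_force: 0.0
```

```bash
python3 -c "
from cell import arm;from h import *
to(arm,57,155,105)"
```

```text
t 3.15 pos [0.584  0.1064 0.123 ] ledge mm [ 53.3 157.8] z 123.0 F [-0.8  0.6 -0.3] w 0.01
toolY in ledge [-0.  1.] toolZ [-0.006 -0.001 -1.   ] j [-0.39  0.46  0.17  1.75 -0.09  0.95  1.31]
units to go [-0.15 -0.11  0.72]
```

Request:
arm_command(dp=[[-0.15,0,0.3],[0,0,0.2],[0,0,0.12],[0,0,0.12],[0,0,0.1],[0,0,0]], angular=[[0,0,0],[0,0,0],[0,0,0],[0,0,0],[0,0,0],[0,0,0]], claw=[0,0,0,0,0,0])

```text
clock: 3.75
position: [0.5903, 0.105, 0.1047]
ee_rot: [-0.12, -3.139, -0.0]
force: [0.4, 0.4, -0.5]
width: 0.001
gripper_force: 0.0
```

Request:
arm_command(dp=[[0,0,0.1],[0,0,0.1],[0,0,0]], angular=[[0,0,0],[0,0,0],[0,0,0]], claw=[0,0,0])

```text
clock: 4.05
position: [0.5902, 0.105, 0.0995]
ee_rot: [-0.12, -3.139, 0.0]
force: [-0.1, 0.6, 0.7]
width: 0.003
gripper_force: 0.0
```

Request:
arm_command(dp=[[0,0,0.1],[0,0,0.1],[0,0,0]], angular=[[0,0,0],[0,0,0],[0,0,0]], claw=[0,0,0])

```text
clock: 4.35
position: [0.5902, 0.105, 0.0944]
ee_rot: [-0.12, -3.139, 0.0]
force: [0.1, 0.9, -0.5]
width: 0.005
gripper_force: 0.0
```

```bash
python3 -c "
from cell import arm;from h import *
st(arm)
a=arm.get_image('scene');P=cloud(a)
f=a['frame'][:,:,::-1][110:310,220:440]
f=cv2.resize(f,None,fx=3,fy=3,interpolation=cv2.INTER_CUBIC)
cv2.imwrite('pics/s2.png',f[:600,:])
"
```

```text
t 4.35 pos [0.5902 0.105  0.0944] ledge mm [ 59.6 156.9] z 94.4 F [ 0.1  0.9 -0.5] w 0.0
toolY in ledge [0.001 1.   ] toolZ [-0.001 -0.    -1.   ] j [-0.38  0.49  0.16  1.76 -0.1   0.89  1.32]
```

View pics/s2.png

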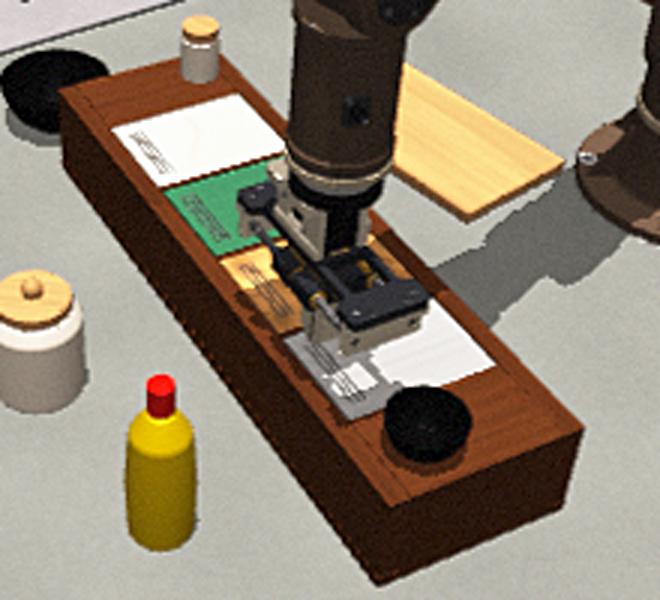

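Cover 4 still looks flat, and the fingertips at crop (325,340) seem to be at or just above it. I check numerically.

```bash
python3 -c "
from cell import arm;from h import *
p,R,q=st(arm)
for n in ('scene','side','wrist'):
    a=arm.get_image(n);P=cloud(a)
    c=a['K']@(a['R']@p+a['t']);print(n,'tcp px',c[:2]/c[2],'depth',c[2])
    L=np.stack([(P[...,:2]-C)@LX,(P[...,:2]-C)@LY],-1)*1e3;z=P[...,2]*1e3
    m=(abs(L[...,1]-180)<54)&(abs(L[...,0])<75)&(z<135)
    for lo in range(-75,75,25):
        k=m&(L[...,0]>=lo)&(L[...,0]<lo+25);print(lo,k.sum(),np.round(np.percentile(z[k],[5,50,95]),1) if k.sum() else '')
    if n!='wrist':
        u,v=np.round(c[:2]/c[2]).astype(int);print(np.round(z[v-14:v+10:3,u-9:u+10:3]))
"
```

```text
t 4.4 pos [0.5902 0.105  0.0946] ledge mm [ 59.7 156.9] z 94.6 F [0.3 0.5 0.8] w 0.01
toolY in ledge [0.001 1.   ] toolZ [-0. -0. -1.] j [-0.38  0.49  0.16  1.76 -0.1   0.89  1.32]
scene tcp px [325.89394294 231.09654937] depth 1.274748347842931
-75 196 [102.8 105.  108.4]
-50 173 [102.5 105.4 108. ]
-25 159 [102.  105.1 108.1]
0 148 [102.5 105.3 108.4]
25 182 [102.2 105.3 108. ]
50 282 [102.1 105.3 108. ]
[[106. 105. 147. 157. 163. 210. 227.]
 [103. 107. 138. 148. 150. 149. 220.]
 [104. 107. 124. 138. 141. 104. 208.]
 [104. 106. 106. 106. 102. 105. 199.]
 [104. 105. 104. 104. 103. 107. 106.]
 [104. 105. 106. 106. 107. 105. 104.]
 [105. 108. 105. 106. 105. 106. 108.]
 [100. 105. 104. 106. 106. 107. 108.]]
side tcp px [242.07058156 198.57813835] depth 1.5964859612110078
-75 187 [ 98.5 102.2 106.3]
-50 169 [ 97.9 101.8 106.3]
-25 180 [ 98.3 102.4 106. ]
0 172 [ 98.2 102.4 106. ]
25 169 [ 98.1 101.9 107.3]
50 111 [ 97.8 102.1 106.2]
[[109. 199. 207. 234. 232. 236. 233.]
 [105. 138. 156. 209. 233. 229. 224.]
 [101. 104. 143. 149.  nan 218. 217.]
 [102. 100. 127. 103. 209. 198. 194.]
 [ 95.  98. 102. 101. 191. 100. 103.]
 [102. 101. 107. 102. 103. 100. 104.]
 [ 99. 106. 100. 102. 102. 102. 103.]
 [101.  99.  99. 107. 100. 104. 101.]]
wrist tcp px [275.42821961 241.74581287] depth 0.20532817859852315
-75 11372 [104.9 106.  107.2]
-50 10612 [104.9 106.  107.2]
-25 9188 [105.  106.  107.1]
0 8101 [105.  106.  107.1]
25 7353 [105.  106.  107.2]
50 4443 [105.1 106.1 107.2]
```

```bash
python3 -c "
from cell import arm;from h import *
p,R,q=st(arm)
for n in ('scene','side','wrist'):
    a=arm.get_image(n);P=cloud(a)
    L=np.stack([(P[...,:2]-C)@LX,(P[...,:2]-C)@LY],-1)*1e3;z=P[...,2]*1e3
    for lo in range(110,190,10):
        m=(abs(L[...,1]-157)<60)&(abs(L[...,0]-60)<60)&(z>lo)&(z<lo+10);
        if m.sum():print(n,lo,m.sum(),np.round(np.percentile(L[m],[5,50,95],axis=0)).tolist())
"
```

```text
t 4.55 pos [0.5905 0.105  0.0949] ledge mm [ 59.9 156.9] z 94.9 F [-0.8  0.4 -0.3] w 0.0
toolY in ledge [0.001 1.   ] toolZ [ 0.  0. -1.] j [-0.38  0.49  0.16  1.76 -0.1   0.89  1.32]
scene 110 4 [[13.0, 166.0], [62.0, 180.0], [92.0, 203.0]]
scene 120 3 [[70.0, 151.0], [70.0, 154.0], [70.0, 155.0]]
scene 130 19 [[63.0, 145.0], [71.0, 160.0], [73.0, 172.0]]
scene 140 34 [[56.0, 144.0], [71.0, 167.0], [73.0, 176.0]]
scene 150 34 [[64.0, 144.0], [71.0, 167.0], [73.0, 176.0]]
scene 160 14 [[66.0, 160.0], [71.0, 172.0], [72.0, 176.0]]
scene 170 3 [[72.0, 168.0], [72.0, 171.0], [72.0, 176.0]]
scene 180 1 [[70.0, 185.0], [70.0, 185.0], [70.0, 185.0]]
side 110 1 [[2.0, 131.0], [2.0, 131.0], [2.0, 131.0]]
side 120 3 [[47.0, 149.0], [47.0, 152.0], [49.0, 159.0]]
side 130 11 [[45.0, 141.0], [47.0, 156.0], [52.0, 165.0]]
side 140 17 [[45.0, 137.0], [47.0, 145.0], [54.0, 166.0]]
side 150 12 [[45.0, 136.0], [47.0, 144.0], [50.0, 160.0]]
side 160 1 [[45.0, 146.0], [45.0, 146.0], [45.0, 146.0]]
wrist 120 56 [[48.0, 152.0], [50.0, 157.0], [51.0, 163.0]]
wrist 130 385 [[48.0, 145.0], [49.0, 157.0], [51.0, 169.0]]
wrist 140 498 [[48.0, 142.0], [49.0, 157.0], [51.0, 172.0]]
wrist 150 172 [[49.0, 154.0], [50.0, 157.0], [51.0, 160.0]]
wrist 160 142 [[49.0, 154.0], [50.0, 157.0], [51.0, 159.0]]
wrist 170 147 [[63.0, 155.0], [66.0, 157.0], [69.0, 159.0]]
wrist 180 30 [[62.0, 154.0], [64.0, 154.0], [67.0, 159.0]]
```

The cameras put the real fingertips about 28 mm above the reported TCP (x and y agree), so there has been no contact yet. I keep going down slowly, watching the force and the clearance at the dip bowl.

Request:
arm_command(dp=[[0,0,0.2],[0,0,0.2],[0,0,0.2],[0,0,0.1],[0,0,0]], angular=[[0,0,0],[0,0,0],[0,0,0],[0,0,0],[0,0,0]], claw=[0,0,0,0,0])

```text
clock: 5.2
position: [0.59, 0.1049, 0.0767]
ee_rot: [-0.12, -3.138, 0.0]
force: [-0.4, -0.5, -0.2]
width: 0.003
gripper_force: 0.0
```

```bash
python3 -c "
from cell import arm;from h import *
p,R,q=st(arm)
for n in ('scene','side','wrist'):
    a=arm.get_image(n);P=cloud(a)
    L=np.stack([(P[...,:2]-C)@LX,(P[...,:2]-C)@LY],-1)*1e3;z=P[...,2]*1e3
    for y in range(80,300,20):
        m=(abs(L[...,1]-y)<10)&(abs(L[...,0]-60)<60)&(z>110)&(z<300)
        if m.sum():print(n,y,m.sum(),'zmin',np.round(np.sort(z[m])[:8]),'x',np.round(np.percentile(L[...,0][m],[2,98])))
"
```

```text
t 5.2 pos [0.59   0.1049 0.0767] ledge mm [ 59.4 156.8] z 76.7 F [-0.4 -0.5 -0.2] w 0.0
toolY in ledge [0.001 1.   ] toolZ [-0.001 -0.    -1.   ] j [-0.38  0.51  0.16  1.78 -0.1   0.86  1.33]
scene 80 134 zmin [173. 174. 174. 176. 176. 177. 177. 178.] x [69. 98.]
scene 100 61 zmin [187. 187. 187. 188. 188. 189. 189. 190.] x [77. 92.]
scene 120 131 zmin [182. 184. 185. 188. 189. 189. 190. 190.] x [78. 98.]
scene 140 152 zmin [111. 118. 120. 121. 123. 126. 126. 127.] x [70. 98.]
scene 160 299 zmin [110. 111. 111. 112. 113. 114. 115. 115.] x [44. 98.]
scene 180 664 zmin [120. 121. 121. 124. 124. 124. 125. 125.] x [36. 97.]
scene 200 134 zmin [186. 187. 188. 188. 188. 189. 189. 189.] x [35. 92.]
scene 220 113 zmin [110. 185. 185. 186. 189. 189. 189. 189.] x [31. 96.]
scene 240 367 zmin [173. 173. 174. 174. 174. 174. 175. 175.] x [26. 98.]
scene 260 313 zmin [110. 110. 111. 111. 111. 111. 111. 111.] x [14. 95.]
scene 280 144 zmin [110. 110. 110. 111. 111. 111. 111. 111.] x [ 6. 75.]
side 80 153 zmin [170. 171. 172. 172. 172. 172. 173. 173.] x [20. 92.]
side 100 296 zmin [186. 188. 188. 18
[... 792 characters left out ...]
87. 187. 187. 187.] x [29. 39.]
wrist 120 8951 zmin [179. 179. 180. 180. 180. 180. 180. 180.] x [24. 38.]
wrist 140 13215 zmin [113. 113. 114. 114. 115. 115. 115. 115.] x [23. 40.]
wrist 160 13490 zmin [110. 110. 110. 110. 110. 110. 110. 111.] x [23. 51.]
wrist 180 11934 zmin [119. 119. 120. 120. 121. 121. 122. 122.] x [23. 40.]
wrist 200 7599 zmin [186. 186. 187. 187. 187. 187. 187. 187.] x [29. 40.]
wrist 220 3995 zmin [186. 186. 186. 187. 187. 187. 187. 187.] x [29. 39.]
wrist 240 4214 zmin [174. 175. 175. 175. 175. 175. 175. 175.] x [23. 59.]
wrist 260 2993 zmin [116. 116. 116. 116. 116. 117. 117. 117.] x [10. 56.]
wrist 280 1209 zmin [110. 110. 110. 110. 110. 110. 110. 110.] x [ 6. 65.]
```

The body's underside is at 174, which puts the real tip at about 108, so reported z + 31 is true tip z. Now I press in small steps.

Request:
arm_command(dp=[[0,0,0.1],[0,0,0.1],[0,0,0]], angular=[[0,0,0],[0,0,0],[0,0,0]], claw=[0,0,0])

```text
clock: 5.65
position: [0.591, 0.105, 0.0725]
ee_rot: [0.12, 3.138, 0.0]
force: [0.8, -0.2, 0.9]
width: 0.006
gripper_force: 0.7
```

Request:
arm_command(dp=[[0,0,0.1],[0,0,0.1],[0,0,0]], angular=[[0,0,0],[0,0,0],[0,0,0]], claw=[0,0,0])

```text
clock: 5.95
position: [0.5909, 0.1051, 0.0673]
ee_rot: [0.12, 3.138, 0.0]
force: [2.2, 0.6, 2.9]
width: 0.005
gripper_force: 1.4
```

Request:
arm_command(dp=[[0,0,0.1],[0,0,0.1],[0,0,0]], angular=[[0,0,0],[0,0,0],[0,0,0]], claw=[0,0,0])

```text
clock: 6.25
position: [0.5902, 0.1051, 0.0619]
ee_rot: [-0.12, -3.139, 0.0]
force: [2.4, -0.5, 2.2]
width: 0.005
gripper_force: 1.3
```

```bash
cat >> h.py <<'E'
def prof(arm,yc,names=('scene','wrist')):
    for n in names:
        P=cloud(arm.get_image(n));q=P[...,:2]-C;x=q@LX*1e3;y=q@LY*1e3;z=P[...,2]*1e3
        print(n,[(int(lo+5),int(k.sum()),round(float(np.median(z[k])),1)) for lo in range(-80,90,10) if (k:=(abs(y-yc)<50)&(x>=lo)&(x<lo+10)&(z<260)).sum()>2])
E
python3 -c "
from cell import arm;from h import *
st(arm);prof(arm,180)"
```

```text
t 6.25 pos [0.5902 0.1051 0.0619] ledge mm [ 59.6 157. ] z 61.9 F [ 2.4 -0.5  2.2] w 0.01
toolY in ledge [0.001 1.   ] toolZ [-0.001 -0.    -1.   ] j [-0.37  0.53  0.16  1.79 -0.11  0.82  1.33]
scene [(-75, 69, 84.0), (-65, 42, 141.4), (-55, 125, 139.3), (-45, 140, 134.9), (-35, 121, 130.7), (-25, 89, 126.7), (-15, 42, 121.9), (-5, 34, 116.9), (5, 35, 112.5), (15, 34, 107.3), (25, 39, 104.2), (35, 125, 177.0), (45, 196, 193.9), (55, 178, 176.3), (65, 189, 123.7), (75, 162, 187.3), (85, 426, 193.7)]
wrist [(-55, 5519, 138.4), (-45, 11127, 135.3), (-35, 9191, 131.0), (-25, 7439, 126.6), (-15, 6490, 122.2), (-5, 5347, 117.7), (5, 4573, 113.4), (15, 3985, 109.0), (25, 16864, 176.0), (35, 38235, 196.2), (45, 3839, 96.7), (55, 1832, 92.0), (65, 606, 88.7), (75, 175, 84.2), (85, 58, 106.1)]
```

Cover 4 is the hatch, already at about 0.41 rad. I press it further and ease away from the dip bowl.

Request:
arm_command(dp=[[0,-0.1,0.1],[0,-0.1,0.1],[0,-0.1,0.1],[0,-0.1,0.1],[0,-0.1,0.1],[0,0,0.1],[0,0,0.1],[0,0,0]], angular=[[0,0,0],[0,0,0],[0,0,0],[0,0,0],[0,0,0],[0,0,0],[0,0,0],[0,0,0]], claw=[0,0,0,0,0,0,0,0])

```text
clock: 7.15
position: [0.5889, 0.0918, 0.0442]
ee_rot: [-0.121, -3.138, 0.002]
force: [1.0, -2.2, 1.3]
width: 0.002
gripper_force: 0.9
```

```bash
python3 -c "
from cell import arm;from h import *
st(arm);prof(arm,180)"
```

```text
t 7.15 pos [0.5889 0.0918 0.0442] ledge mm [ 59.3 143.6] z 44.2 F [ 1.  -2.2  1.3] w 0.0
toolY in ledge [0.002 1.   ] toolZ [-0.001 -0.001 -1.   ] j [-0.35  0.55  0.15  1.81 -0.11  0.79  1.35]
scene [(-75, 161, 82.6), (-45, 35, 77.0), (-35, 154, 171.0), (-25, 186, 161.3), (-15, 181, 149.5), (-5, 136, 139.6), (5, 41, 126.5), (15, 37, 114.7), (25, 59, 104.6), (35, 169, 158.2), (45, 239, 179.4), (55, 204, 165.4), (65, 159, 183.9), (75, 172, 183.6), (85, 444, 179.9)]
wrist [(-35, 23099, 171.8), (-25, 18310, 161.5), (-15, 12087, 149.9), (-5, 8568, 138.4), (5, 5773, 126.9), (15, 4044, 115.4), (25, 15147, 157.3), (35, 32433, 178.5), (45, 4179, 88.5), (55, 1783, 73.8), (65, 215, 122.6), (75, 2152, 57.3), (85, 1182, 106.0)]
```

The angle is now about 0.85 rad. I rise straight up, move back to the robot's side of the raised edge, then down.

Request:
arm_command(dp=[[0,0,-0.8],[0,0,-0.8],[0,0,-0.8],[0,0,-0.8],[0,0,-0.8],[0,0,-0.8],[0,0,-0.8],[0.4,0,-0.4],[0.8,0.3,0],[0.8,0.3,0]], angular=[[0,0,0],[0,0,0],[0,0,0],[0,0,0],[0,0,0],[0,0,0],[0,0,0],[0,0,0],[0,0,0],[0,0,0]], claw=[0,0,0,0,0,0,0,0,0,0])

```text
clock: 8.25
position: [0.5391, 0.1113, 0.1943]
ee_rot: [-0.121, -3.138, 0.0]
force: [-0.4, 0.4, -0.7]
width: 0.002
gripper_force: 0.0
```

Request:
arm_command(dp=[[0.8,0.3,0],[0.8,0.3,0],[0.8,0.1,0],[0.8,0,0],[0.8,0,0],[0,0,0],[0,0,0]], angular=[[0,0,0],[0,0,0],[0,0,0],[0,0,0],[0,0,0],[0,0,0],[0,0,0]], claw=[0,0,0,0,0,0,0])

```text
clock: 8.95
position: [0.4417, 0.1363, 0.1946]
ee_rot: [-0.119, -3.139, 0.0]
force: [-0.4, 0.1, 0.7]
width: 0.009
gripper_force: 0.0
```

```bash
python3 -c "
from cell import arm;from h import *
to(arm,-85,175,119);prof(arm,180,['scene','side'])"
```

```text
t 8.95 pos [0.4417 0.1363 0.1946] ledge mm [-90.9 177. ] z 194.6 F [-0.4  0.1  0.7] w 0.01
toolY in ledge [0.001 1.   ] toolZ [-0. -0. -1.] j [-0.53  0.17  0.14  1.96 -0.03  1.01  1.11]
units to go [-0.24 -0.08  3.02]
scene [(-75, 217, 92.4), (-45, 34, 76.9), (-35, 158, 170.7), (-25, 183, 161.2), (-15, 184, 149.5), (-5, 175, 137.9), (5, 177, 126.8), (15, 177, 115.1), (25, 166, 103.6), (35, 161, 92.0), (45, 144, 80.9), (55, 87, 71.5), (75, 12, 104.1), (85, 104, 105.2)]
side [(-75, 7, 100.0), (-55, 60, 55.4), (-45, 123, 157.1), (-35, 41, 163.7), (-25, 35, 153.9), (-15, 43, 140.5), (-5, 51, 129.3), (5, 50, 118.3), (15, 46, 104.8), (25, 41, 94.5), (35, 42, 82.8), (45, 29, 72.3), (55, 14, 64.9), (75, 197, 77.4), (85, 57, 101.7)]
```

Request:
arm_command(dp=[[0,0,0.8],[0,0,0.8],[0,0,0.8],[0,0,0.6],[0,0,0],[-0.5,0,0],[-0.5,0,0],[-0.4,0,0],[-0.3,0,0],[-0.3,0,0]], angular=[[0,0,0],[0,0,0],[0,0,0],[0,0,0],[0,0,0],[0,0,0],[0,0,0],[0,0,0],[0,0,0],[0,0,0]], claw=[0,0,0,0,0,0,0,0,0,0])

```text
clock: 10.05
position: [0.4928, 0.1326, 0.12]
ee_rot: [-0.12, -3.139, -0.0]
force: [-2.6, -0.0, 2.3]
width: 0.003
gripper_force: 1.4
```

```bash
python3 -c "
from cell import arm;from h import *
st(arm);prof(arm,180,['scene'])"
```

```text
t 10.05 pos [0.4928 0.1326 0.12  ] ledge mm [-39.6 177.1] z 120.0 F [-2.6 -0.   2.3] w 0.0
toolY in ledge [0.001 1.   ] toolZ [-0.  0. -1.] j [-0.48  0.33  0.14  1.95 -0.06  0.86  1.19]
scene [(-75, 218, 83.3), (-65, 33, 237.5), (-55, 84, 247.7), (-45, 100, 181.4), (-35, 68, 191.4), (-25, 118, 186.1), (-15, 426, 185.4), (-5, 406, 167.1), (5, 240, 141.0), (15, 226, 122.2), (25, 207, 104.0), (35, 193, 85.9), (45, 153, 68.0), (55, 12, 61.0), (75, 13, 103.8), (85, 103, 105.2)]
```

Slope 1.8 means about 1.06 rad and the push force is small, so I keep pushing away.

Request:
arm_command(dp=[[-0.25,0,0],[-0.25,0,0],[-0.25,0,0],[-0.25,0,0],[-0.25,0,0],[-0.2,0,0],[-0.2,0,0],[0,0,0]], angular=[[0,0,0],[0,0,0],[0,0,0],[0,0,0],[0,0,0],[0,0,0],[0,0,0],[0,0,0]], claw=[0,0,0,0,0,0,0,0])

```text
clock: 10.9
position: [0.5342, 0.1293, 0.1198]
ee_rot: [0.12, 3.139, -0.0]
force: [0.7, 0.1, -0.1]
width: 0.006
gripper_force: 0.0
```

```bash
cat >> h.py <<'E'
def ang(arm,yc=180,n='scene'):
    P=cloud(arm.get_image(n));q=P[...,:2]-C;x=q@LX*1e3;y=q@LY*1e3;z=P[...,2]*1e3
    for b in range(110,200,10):
        k=(abs(y-yc)<50)&(abs(x-25)<40)&(z>=b)&(z<b+10)
        if k.sum()>5: print(b+5,int(k.sum()),np.round(np.percentile(x[k],[20,50,80]),1))
E
python3 -c "
from cell import arm;from h import *
st(arm);ang(arm)"
```

```text
t 10.9 pos [0.5342 0.1293 0.1198] ledge mm [  2.  176.9] z 119.8 F [ 0.7  0.1 -0.1] w 0.01
toolY in ledge [0.002 1.   ] toolZ [ 0.001 -0.    -1.   ] j [-0.44  0.39  0.15  1.86 -0.07  0.89  1.23]
115 74 [24.8 25.6 26.9]
125 65 [24.8 25.6 26.6]
135 73 [24.5 25.4 26.2]
145 71 [24.2 25.1 26.2]
155 75 [23.9 24.8 25.9]
165 76 [23.8 24.7 25.5]
175 78 [23.3 24.6 25.5]
185 84 [22.9 24.  25.2]
195 125 [16.8 21.8 24.3]
```

About 1.55 rad now. I push on gently to the stop.

Request:
arm_command(dp=[[-0.1,0,0],[-0.1,0,0],[-0.1,0,0],[-0.1,0,0],[0,0,0]], angular=[[0,0,0],[0,0,0],[0,0,0],[0,0,0],[0,0,0]], claw=[0,0,0,0,0])

```text
clock: 11.45
position: [0.5437, 0.1286, 0.1198]
ee_rot: [0.12, 3.139, 0.0]
force: [-0.2, 0.6, 0.9]
width: 0.001
gripper_force: 0.2
```

```bash
python3 -c "
from cell import arm;from h import *
st(arm);ang(arm)"
```

```text
t 11.45 pos [0.5437 0.1286 0.1198] ledge mm [ 11.5 177. ] z 119.8 F [-0.2  0.6  0.9] w 0.0
toolY in ledge [0.002 1.   ] toolZ [ 0.  0. -1.] j [-0.44  0.4   0.15  1.84 -0.07  0.9   1.24]
115 49 [27.2 28.1 28.9]
125 57 [28.3 29.4 30.4]
135 46 [29.9 30.9 32. ]
145 62 [31.4 32.2 33. ]
155 59 [32.7 33.6 34.3]
165 59 [33.8 34.6 35.5]
175 64 [34.5 35.8 36.7]
185 74 [30.7 37.1 38. ]
195 148 [30.4 34.4 38. ]
```

Request:
arm_command(dp=[[-0.08,0,0],[-0.06,0,0],[0,0,0]], angular=[[0,0,0],[0,0,0],[0,0,0]], claw=[0,0,0])

```text
clock: 11.8
position: [0.5465, 0.1284, 0.1196]
ee_rot: [-0.12, -3.138, 0.0]
force: [-2.4, 0.7, 1.6]
width: 0.005
gripper_force: 1.4
```

Now back off towards the robot, then check.

Request:
arm_command(dp=[[0.3,0,0],[0.6,0,0],[0.6,0,0],[0.6,0,0],[0.6,0,-0.4],[0.4,0,-0.6],[0,0,-0.6],[0,0,-0.6],[0,0,0],[0,0,0]], angular=[[0,0,0],[0,0,0],[0,0,0],[0,0,0],[0,0,0],[0,0,0],[0,0,0],[0,0,0],[0,0,0],[0,0,0]], claw=[0,0,0,0,0,0,0,0,0,0])

```text
clock: 12.8
position: [0.4696, 0.1343, 0.1748]
ee_rot: [0.12, 3.138, 0.001]
force: [-0.2, 0.4, -0.2]
width: 0.001
gripper_force: 0.0
```

```bash
python3 -c "
from cell import arm;from h import *
st(arm);ang(arm)
cv2.imwrite('pics/end.png',arm.get_image('scene')['frame'][:,:,::-1])"
```

```text
t 12.8 pos [0.4696 0.1343 0.1748] ledge mm [-62.9 177.1] z 174.8 F [-0.2  0.4 -0.2] w 0.0
toolY in ledge [0.001 1.   ] toolZ [ 0.001  0.    -1.   ] j [-0.51  0.23  0.14  1.94 -0.04  0.98  1.15]
115 50 [28.  29.1 29.9]
125 43 [30.4 30.8 31.5]
135 48 [31.9 32.7 33.7]
145 51 [33.8 34.5 34.9]
155 51 [35.6 36.3 37.1]
165 53 [37.5 38.5 39. ]
175 51 [38.8 39.6 40.5]
185 55 [41.1 41.7 42.6]
195 126 [35.6 39.1 42.3]
```

View pics/end.png

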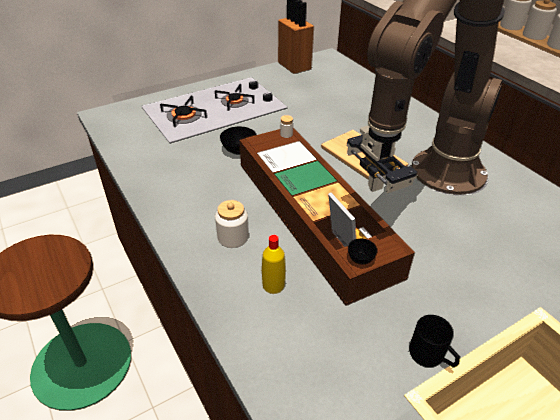

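The hatch (343,218) stands wide open at about 1.75 rad. The crockery, jar (287,127), canister and bottle are where they were, and the arm is clear of everything.

```bash
python3 -c "
from cell import arm
print(arm.sign_off())"
```

```text
the job is handed in; nothing more can be done
None
```

Cover 4 turned out to be the hatch: it rocked under the press, I pushed it open to its stop at about 1.75 rad, nothing else appears moved in the final picture, and the job is handed in (no verdict was returned).

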